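Clamp the glass tile and lock the jig with its two-in-one knob

TASK

Clamp the foiled glass tile in the soldering jig: turn the big lower ring of the two-in-one knob clockwise until the red jaw has pushed the tile square against the dark fence and presses it with about 12 newtons, going by feel, because too little lets it slip and too much cracks the glass. Only then turn the small orange lock knob on top clockwise as far as its stop, without turning the ring along with it, so that the squeeze stays the same; then let go, and leave the other things on the bench alone.

Things in the scene. Friction and masses are not known exactly. Their poses are not given: they have to be found in the camera images.
- jig: Fixed jig: aluminium plate 270 x 130 x 10 mm. Origin on its underside; x = feed direction, knob to fence; z up. Blue housing (72 x 76 mm, top at z = 40 mm) carries the two-in-one knob, vertical axis at x = -82 mm, y = 0. Plate spans x = -145 to 125 mm. Dark fence bar (16 mm thick and high, two 26 mm thumb nuts) across it, fixed anywhere from x = 78 to 88 mm (centre), not reported.
- ring_grip (a point): Point on the knob axis 6 mm below the ring's top: height to grip the ring. Ring = lower, outer knob: black ribbed disc, grip diameter 52 mm, 22 mm high, its underside 8 mm above the blue housing. The orange lock knob above it ends 40 mm above this point.
- ring (a joint): Ring angle, rad: 0 at start, grows clockwise from above, to 3.4. Feeds the jaw's carriage 10 mm/rad. Friction about 0.25 N m, plus 0.010 N m push-back per newton of squeeze (at rest friction may mask this: compare readings after like steps). Stays where left. Jaw meets tile at 0.3 to 1.1; tile is home on the fence at 1.4 to 2.4, then each 0.1 rad adds about 6 N.
- lock_grip (a point): Point on the knob axis 26 mm above the ring's top: height to grip the lock knob. Lock knob = upper, inner knob: orange cylinder, diameter 26 mm, 28 mm high; it begins 6 mm above the ring's top (thin neck between) and ends 8 mm above this point.
- lock (a joint): Lock knob angle relative to the ring that carries it, rad, grows clockwise seen from above: 0 loose, 1.4 hard stop = locked; starts at 0 to 0.35. Light (0.04 N m) until the stop. It rides round with the ring when the ring turns; turned on against its stop it drives the ring along and raises the squeeze.
- jaw: Red jaw bar 12 x 92 mm, 16 mm high, sliding along the jig's x just above the plate, sprung on the steel carriage behind it (6 N per mm, 8 mm of give). Axes as the jig's; at the start its origin is the jig's origin. Its pressing face is at x = -4 mm in its own frame.
- tile: Green glass tile with copper foil edging, 60 mm (along its x, the feed direction) x 70 mm x 6 mm, lying loose on the jig's plate between jaw and fence, up to 0.06 rad out of square; origin at the centre of its underside. It cracks above 30 N.
- flux: Blue flux bottle, 44 mm diameter, 120 mm high, loose bystander; origin at the centre of its foot.
- jar: White plastic jar, 64 mm diameter, 85 mm high, loose bystander; origin at the centre of its foot.
- tape: Roll of copper foil tape lying flat beside the jig, 70 mm diameter, 8 mm high, loose bystander; origin at the centre of its underside.
- pliers: Red-handled pliers lying beside the jig, about 130 mm long along their x, 12 mm high, loose bystander; origin midway along, underneath.

How it is judged:
On the way, in this order (a step that is already met when the one before it is completed fails the run):
1. the jaw squeezes the tile with 6 to 18 N while the lock knob is still loose (below 0.6 rad) (contact force between jaw and tile between 6 and 18 N and value of joint lock below 0.6 rad), for 0.2 s.
2. the lock knob is turned to its stop (above 1.25 rad) (value of joint lock above 1.25 rad), for 0.2 s.
At the end, for the whole second after the job is handed in: The jaw squeezes the tile with 6 to 18 N, the tile lies flat and square in the jig (within 0.05 rad) and still, and the lock knob is at its stop (above 1.25 rad) (contact force between jaw and tile between 6 and 18 N and value of joint lock above 1.25 rad and angle between the x axis of tile and the x axis of jig, either way round below 0.05 rad and angle between tile's own z axis and vertical below 0.08 rad and linear speed of tile below 0.01 m/s); the robot touches nothing.
It fails at once if the tile is squeezed by the jaw with more than 30 N: it cracks (contact force between jaw and tile above 30 N).
It fails at once if the lock knob is turned (above 0.6 rad) while the tile is not clamped (value of joint lock above 0.6 rad and contact force between jaw and tile below 4 N).
It fails at once if a bystander is pushed more than 30 mm (distance of any of flux, jar, tape, pliers from where it was at the start of the episode above 0.03 m).
It also fails if it takes over 72 s, if anything falls off the work surface, if the arm or the gripper's body presses on something with over 40 N, if the wrist force passes 120 N, or if a joint passes its speed limit or range.

ROBOT

A 7-joint arm with a two-finger parallel gripper is mounted at the origin on the work surface. World frame = base frame: x ahead of the robot, y to its left, z up, the work surface at z = 0. Lengths are in m, angles in rad, forces in N, time in s.
With the tool pointing down it reaches from about 0.425 to 0.925 m from the base axis. Payload 6.8 kg.
Tool frame: the origin (TCP) lies midway between the tips of the shut fingers; the grasp point (between the pads) lies 19 mm behind it; z points along the fingers, y is the line along which they close (so a half turn about z gives the same grasp; the last joint's range is limited). The gripper opens to 85 mm and grips with 20 to 120 N. Pads are 22 mm wide; open, the fingers measure 114 mm over their backs; the gripper's body (76 mm by 85 mm) begins 54 mm behind the grasp point. The pads swing forward as they close: fully open they stand 13 mm farther back than shut.
Start: joints at [-1.324, 0.477, 0.022, 1.555, -0.011, 1.109, -0.083], TCP at [0.234, 0.633, 0.231] pointing down, gripper open.
Joint ranges: [-2.96, 2.96], [-0.34, 2.1], [-1.41, 1.46], [0.24, 2.44], [-1.37, 4.51], [0.17, 1.92], [-2.96, 2.96]. Speed limits (rad/s): [2.39, 2.39, 3.14, 3.14, 3.14, 3.14, 3.14].

INTERFACE

Orientations are given as a rotation vector (axis times angle).
In Python, from bench import get_obs, grab_frame, camera_params, r gives the robot as it stands.
- The arm moves only by the shell command python3 -m jog 'ROWS' [FORCE]. ROWS is JSON, a list of rows, each an object of numbers: "rx", "ry", "rz": the turn, a rotation vector about the world's x, y, z scaled (see below); "x", "y", "z": the shift along the world's x, y, z scaled (see below); "jaw": the opening, from -1 (shut) to 1 (fully open). In form: [{"rx": .., "ry": .., "rz": .., "x": .., "y": .., "z": .., "jaw": ..}, ...]. A call has 1 to 8 rows; each row shifts and turns the commanded pose from where the row before left it; what a row does not reach is not made up. The controller multiplies each number of a shift by 60 mm and each number of a turn by 10 degrees. A row lasts 1/8 s, in which the tool goes at most 62.5 mm and 10.7 degrees, less where a joint would pass 70% of its speed; a pose out of reach is approached as far as the arm can. A call with a number of a shift or a turn outside -1 to 1 is refused whole. A call with a gripper value outside its range is refused whole. The fingers move at their own pace and stop on an object; FORCE is the grip in N (left out, the last holds). Time passes only in rows, so rows that do not move let the fingers close. It gives the time, the measured TCP pose, the force, the opening and the grip force at its end, in the units of the state.
- get_obs(): the state, without advancing time (a new reading comes with each control period).
- grab_frame(name): name is "scene" or "top"; returns the picture (480x640x3 uint8, red, green, blue); there is no depth.
- camera_params(name): a dict with "fx", "fy", "cx", "cy" (pixels), "R" (3x3) and "t" (3): a world point X has camera coordinates R X + t. Camera axes: x right, y down, z forward; pixel columns grow to the right and rows downward; lengths in m; the calibration is good to about 2 mm. A picture is of the moment at which its call begins. camera_params takes no time and is no camera call.
- r.hand_in(): hands the job in; it is judged then, once.
The state is a dict: "clock": time; "joints": joint angles; "qvel": joint speeds; "tau": joint torques, N m; "tcp_pos": TCP position; "orientation": TCP orientation; "contact_force": force on the tool from outside, world axes, zero at the start; "moment": the same for the moment, N m; "grip_width": finger opening in m; "gripper_force": force on a finger pad.
Only numpy, scipy, OpenCV 4.12 (cv2) and the standard library are available. Lean on these libraries where they do the work, as an engineer would, in place of code of your own. Each camera call takes 0.05 s, during which the arm holds its last target. There are 200 camera calls.

## Working session

There is one attempt and no reset: what is moved stays moved. The work goes in short steps, Python scripts to look and compute and a shell command to move; the robot and the scene stay as the last step left them, time stands still between calls to the robot, and variables do not carry over. Pictures are saved under pics/ and viewed, at most 10 in all, crops included, and the job is handed in when it is done.

```bash
mkdir -p pics; ls; python3 - <<'E'
from bench import get_obs, grab_frame, camera_params, r
import cv2
for n in("scene","top"):
    cv2.imwrite(f"pics/{n}0.png",grab_frame(n)[:,:,::-1]); print(n,camera_params(n))
o=get_obs(); print(o)
E
```

```text
pics
scene {'fx': 614.3533031468581, 'fy': 614.3533031468581, 'cx': 325.85352114956424, 'cy': 245.76763774007034, 'R': array([[-4.79818335e-01,  8.77367682e-01,  5.62225179e-04],
       [ 7.34410762e-01,  4.01987912e-01, -5.46851490e-01],
       [-4.80015832e-01, -2.61976467e-01, -8.37229438e-01]]), 't': array([ 0.3020425 , -0.40624155,  1.64400225])}
top {'fx': 562.2501751896751, 'fy': 562.2501751896751, 'cx': 319.0415862373232, 'cy': 246.85307177020596, 'R': array([[ 0.00463978, -0.9999438 ,  0.00953288],
       [-0.99723849, -0.00533341, -0.07407399],
       [ 0.07412067, -0.00916287, -0.99720718]]), 't': array([8.39996119e-04, 6.22669566e-01, 1.14681276e+00])}
{'clock': 0.1, 'joints': array([-1.32409261,  0.47776397,  0.02235517,  1.55636048, -0.01150466,
        1.10930193, -0.08310012]), 'qvel': array([ 1.64407839e-05, -2.09873825e-03, -8.12490721e-04, -6.43668679e-04,
       -1.04851446e-03,  1.87644448e-03,  2.50306687e-04]), 'tau': array([ 4.51961954e-03, -5.97768152e+01,  1.61371529e+00, -2.81957120e+01,
        1.28348460e-02,  5.11742604e-03,  1.97153338e-05]), 'tcp_pos': array([0.23432804, 0.63244236, 0.23038865]), 'orientation': array([-5.54364391e-01, -3.09211571e+00,  2.66454787e-03]), 'contact_force': array([-0.12817989, -0.18638945, -0.02443571]), 'moment': array([ 0.01073259, -0.08617009,  0.03054154]), 'gripper_force': 0.0, 'grip_width': 0.08560826550219455}
```

View pics/scene0.png

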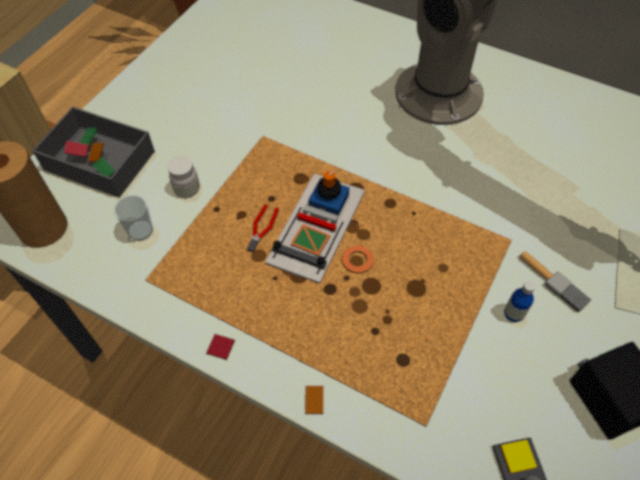

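View pics/top0.png

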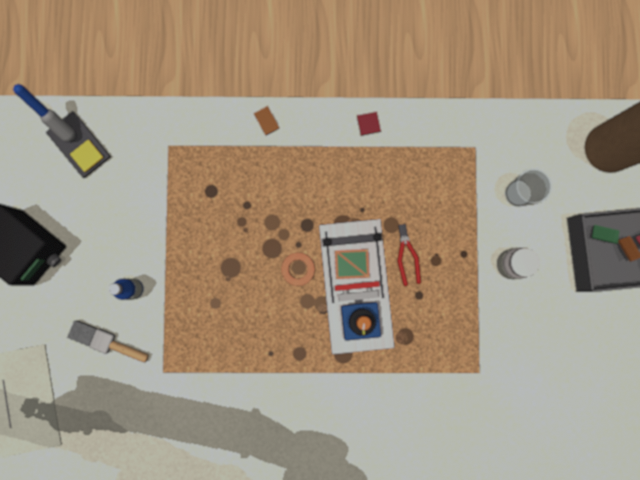

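The scene view shows the knob at about (330,183), and in the top view it is at (363,322) with the jig running up the picture. The pliers are to the right of the jig, the tape to the left, and the flux and jar are far off. Next I'll enlarge both and segment the orange knob.

```bash
python3 - <<'E'
import cv2,numpy as np
a=cv2.imread("pics/scene0.png");b=cv2.imread("pics/top0.png")
A=cv2.resize(a[160:290,245:375],(520,600)[:1]*2,interpolation=cv2.INTER_CUBIC)
A=cv2.resize(a[160:290,250:350+0],(400,520),interpolation=cv2.INTER_CUBIC)
B=cv2.resize(b[225:355,310:410-10+10],(400,520),interpolation=cv2.INTER_CUBIC)
cv2.imwrite("pics/crop0.png",np.hstack([A,B]))
for im,(r0,r1,c0,c1) in((a,(165,205,310,350)),(b,(300,345,340,385))):
    h=cv2.cvtColor(im,cv2.COLOR_BGR2HSV)[r0:r1,c0:c1]
    for nm,m in(("orange",(h[...,0]<18)&(h[...,1]>170)&(h[...,2]>120)),("black",(h[...,2]<50))):
        y,x=np.nonzero(m);print(nm,len(x),x.mean()+c0,y.mean()+r0,x.min()+c0,x.max()+c0,y.min()+r0,y.max()+r0)
E
```

```text
orange 99 328.77777777777777 174.65656565656565 316 349 169 182
black 312 327.7564102564103 190.9102564102564 310 339 180 204
orange 14 366.5 320.64285714285717 358 369 317 327
black 280 360.7392857142857 319.4428571428571 350 374 309 334
```

View pics/crop0.png

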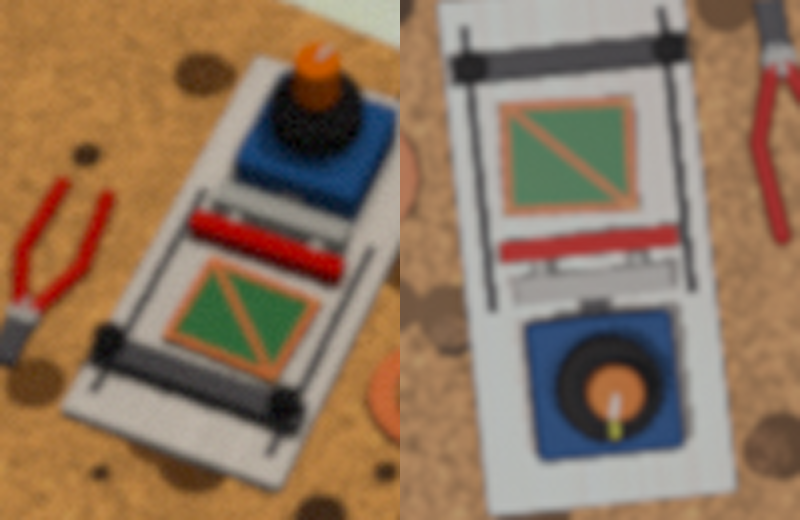

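The crops show the orange top disc at scene (329.7,174.5) and top (363.7,323). The ring disc is at top (362.2,322). The white lock pointer and the yellow ring mark point away from the fence. I'll triangulate next.

```bash
cat > h.py <<'E'
import numpy as np
from bench import camera_params
from scipy.spatial.transform import Rotation as Ro
def ray(n,u,v):
    c=camera_params(n);R=np.array(c["R"]);t=np.array(c["t"])
    return -R.T@t, R.T@np.array([(u-c["cx"])/c["fx"],(v-c["cy"])/c["fy"],1])
def atz(n,u,v,z):
    o,d=ray(n,u,v);return o+d*(z-o[2])/d[2]
def tri(p,q):
    o,d=ray("scene",*p);e,f=ray("top",*q)
    s=np.linalg.lstsq(np.c_[d,-f],e-o,rcond=None)[0]
    a=o+d*s[0];b=e+f*s[1];return (a+b)/2,np.linalg.norm(a-b)
E
python3 - <<'E'
from h import *
print("lock top",tri((329.7,174.5),(363.7,323)))
P=[atz("top",*p,.01) for p in((332.5,353.7),(394,347),(378.5,220),(320,226))]
print(np.round(P,4))
ax=(P[3]-P[0]+P[2]-P[1])/2; print("yaw",np.arctan2(ax[1],ax[0]),np.linalg.norm(ax),np.linalg.norm(P[1]-P[0]))
c=np.mean(P,0);x=ax/np.linalg.norm(ax);print("jig origin",c+x*0.01,"knob",c+x*(.01-.082))
print("lock z=.098",atz("top",363.7,323,.098),atz("scene",329.7,174.5,.098)," ring",atz("top",362.2,322,.07))
import bench;o=bench.get_obs();print(Ro.from_rotvec(o["orientation"]).as_matrix().round(3))
E
```

```text
lock top (array([ 0.47067995, -0.07915511,  0.11595643]), np.float64(0.0031786081013477864))
[[ 0.4014 -0.0251  0.01  ]
 [ 0.4157 -0.153   0.01  ]
 [ 0.6812 -0.1216  0.01  ]
 [ 0.6678  0.002   0.01  ]]
yaw 0.10965047174335038 0.26754777217302955 0.12865685639368155
jig origin [ 0.55145931 -0.07333397  0.01      ] knob [ 0.46995177 -0.0823073   0.01      ]
lock z=.098 [ 0.47024447 -0.0822037   0.098     ] [ 0.4569091  -0.08470686  0.098     ]  ring [ 0.47051199 -0.08172001  0.07      ]
[[-0.938  0.347 -0.   ]
 [ 0.347  0.938 -0.002]
 [-0.    -0.002 -1.   ]]
```

```bash
python3 - <<'E'
from h import *
for s,t in(((266.2,262.5),(378.5,220)),((319.5,282),(320,226)),((315.5,173.7),(394,347))): print(tri(s,t))
E
```

```text
(array([ 0.68032447, -0.12053254,  0.01576594]), np.float64(0.0008550548393862013))
(array([0.66675455, 0.0033248 , 0.01380814]), np.float64(0.0027931795220678566))
(array([ 0.4155821 , -0.14860953,  0.02109598]), np.float64(0.006104989573774499))
```

The plate corners show a +5 to 10 mm height bias in the triangulation, so the lock top is at about 0.105 m, which agrees with the text. The knob axis is at about (0.470, -0.082). I'll start moving now.

```bash
python3 -m jog '[{"x":0.9,"y":-0.5},{"x":0.9,"y":-0.8},{"x":0.5,"y":-0.9},{"x":0.4,"y":-0.9},{"x":0.3,"y":-0.9},{"x":0.3,"y":-0.9},{"x":0.3,"y":-0.9},{"y":-0.9}]'; python3 -c "
from bench import get_obs;o=get_obs();print(o['joints'].round(3),o['orientation'])"
```

```text
[-1.324  0.478  0.022  1.556 -0.012  1.109 -0.083] [-5.54364391e-01 -3.09211571e+00  2.66454787e-03]validation failed for argument at $[0]...
```

```bash
python3 -m jog '[{"x":0.2,"y":-0.9},{"x":0.1,"y":-0.9},{"y":-0.9},{"y":-0.9},{"y":-0.8},{"rz":1},{"rz":1},{}]'; python3 -c "
from bench import get_obs;o=get_obs();print(o['joints'].round(3),o['orientation'],o['moment'],o['contact_force'])"
```

```text
[-1.324  0.478  0.022  1.556 -0.012  1.109 -0.083] [-5.54364391e-01 -3.09211571e+00  2.66454787e-03] [ 0.01073259 -0.08617009  0.03054154] [-0.12817989 -0.18638945 -0.02443571]validation failed for argument at $[0]...
```

```bash
python3 -m jog '[{"rx":0,"ry":0,"rz":0,"x":0.9,"y":-0.5,"z":0,"jaw":1},{"rx":0,"ry":0,"rz":0,"x":0.9,"y":-0.8,"z":0,"jaw":1},{"rx":0,"ry":0,"rz":0,"x":0.5,"y":-0.9,"z":0,"jaw":1},{"rx":0,"ry":0,"rz":0,"x":0.4,"y":-0.9,"z":0,"jaw":1},{"rx":0,"ry":0,"rz":0,"x":0.3,"y":-0.9,"z":0,"jaw":1},{"rx":0,"ry":0,"rz":0,"x":0.3,"y":-0.9,"z":0,"jaw":1},{"rx":0,"ry":0,"rz":0,"x":0.3,"y":-0.9,"z":0,"jaw":1},{"rx":0,"ry":0,"rz":0,"x":0,"y":-0.9,"z":0,"jaw":1}]'; python3 -c "
from bench import get_obs;o=get_obs();print(o['joints'].round(3),o['orientation'])"
```

```text
clock: 1.1
tcp_pos: [0.4441, 0.2351, 0.2311]
orientation: [0.557, 3.091, -0.0]
contact_force: [0.5, -0.4, -0.3]
grip_width: 0.0853
gripper_force: 0.0
[-0.753  0.191  0.162  1.97  -0.036  0.983  0.64 ] [ 5.56977176e-01  3.09135831e+00 -3.98708039e-04]
```

```bash
python3 -m jog '[{"rx":0,"ry":0,"rz":1,"x":0.2,"y":-0.9,"z":0,"jaw":1},{"rx":0,"ry":0,"rz":1,"x":0.1,"y":-0.9,"z":0,"jaw":1},{"rx":0,"ry":0,"rz":1,"x":0.1,"y":-0.9,"z":0,"jaw":1},{"rx":0,"ry":0,"rz":1,"x":0,"y":-0.9,"z":0,"jaw":1},{"rx":0,"ry":0,"rz":0,"x":0,"y":-0.9,"z":0,"jaw":1},{"rx":0,"ry":0,"rz":0,"x":0,"y":-0.8,"z":0,"jaw":1},{"rx":0,"ry":0,"rz":0,"x":0,"y":0,"z":-0.5,"jaw":1},{"rx":0,"ry":0,"rz":0,"x":0,"y":0,"z":0,"jaw":1}]'; python3 - <<'E'
from bench import get_obs,grab_frame
import cv2
o=get_obs();print(o['joints'].round(3),o['tcp_pos'],o['orientation'],o['moment'],o['contact_force'])
E
```

```text
clock: 2.1
tcp_pos: [0.4652, -0.0737, 0.1997]
orientation: [0.499, -3.097, -0.001]
contact_force: [-1.2, 0.6, 0.6]
grip_width: 0.0852
gripper_force: 0.0
[-0.259  0.18   0.32   2.076 -0.071  0.901  1.991] [ 0.46515143 -0.07374975  0.19968631] [ 4.98960794e-01 -3.09708099e+00 -8.87435806e-04] [0.02823183 0.00897981 0.05395408] [-1.15992178  0.55238684  0.60344388]
```

```bash
python3 -m jog '[{"rx":0,"ry":0,"rz":0,"x":0.09,"y":-0.14,"z":-0.5,"jaw":1},{"rx":0,"ry":0,"rz":0,"x":0,"y":0,"z":-0.5,"jaw":1},{"rx":0,"ry":0,"rz":0,"x":0,"y":0,"z":-0.4,"jaw":1},{"rx":0,"ry":0,"rz":0,"x":0,"y":0,"z":0,"jaw":1}]'; python3 - <<'E'
from bench import get_obs,grab_frame
import cv2,numpy as np
o=get_obs();print(o['joints'].round(3),o['tcp_pos'],o['orientation'],o['moment'],o['contact_force'])
a=grab_frame("scene")[:,:,::-1];b=grab_frame("top")[:,:,::-1]
A=cv2.resize(a[130:260,270:390-20],(400,520),interpolation=cv2.INTER_CUBIC)
B=cv2.resize(b[235:365,310:410],(400,520),interpolation=cv2.INTER_CUBIC)
cv2.imwrite("pics/c1.png",np.hstack([A,B]))
E
```

```text
clock: 2.6
tcp_pos: [0.4716, -0.081, 0.1167]
orientation: [0.503, -3.098, -0.001]
contact_force: [-0.8, 1.1, 0.4]
grip_width: 0.0857
gripper_force: 0.0
[-0.213  0.322  0.3    2.134 -0.145  0.707  2.076] [ 0.47161998 -0.08096849  0.1167019 ] [ 5.03287500e-01 -3.09796307e+00 -1.08521885e-03] [ 0.02325493 -0.00215908 -0.03590239] [-0.82030101  1.05307814  0.37531138]
```

View pics/c1.png

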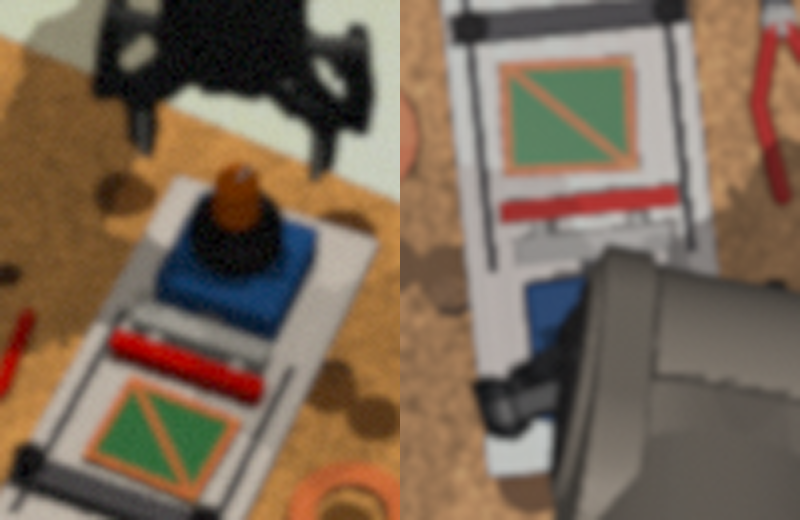

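The scene crop shows the open finger tips at about (306,167) and (350,172), straddling the knob at (329.5,173). They are centred to within about 2 px, so I'll descend to ring height.

```bash
python3 -m jog '[{"rx":0,"ry":0,"rz":0,"x":0,"y":0,"z":-0.4,"jaw":1},{"rx":0,"ry":0,"rz":0,"x":0,"y":0,"z":-0.4,"jaw":1},{"rx":0,"ry":0,"rz":0,"x":0,"y":0,"z":-0.4,"jaw":1},{"rx":0,"ry":0,"rz":0,"x":0,"y":0,"z":0,"jaw":1}]' && python3 -c "
from bench import get_obs;o=get_obs();print(o['joints'].round(3),o['moment'],o['contact_force'])"
```

```text
clock: 3.2
tcp_pos: [0.4723, -0.0816, 0.0454]
orientation: [0.502, -3.1, -0.001]
contact_force: [0.9, -0.0, 0.4]
grip_width: 0.0854
gripper_force: 0.0
[-0.165  0.453  0.251  2.171 -0.213  0.541  2.137] [-0.02053161  0.04102261  0.01566855] [ 0.89010693 -0.025237    0.38860831]
```

```bash
for i in 1; do python3 -m jog '[{"rx":0,"ry":0,"rz":0,"x":0,"y":0,"z":0,"jaw":0.1},{"rx":0,"ry":0,"rz":0,"x":0,"y":0,"z":0,"jaw":0},{"rx":0,"ry":0,"rz":0,"x":0,"y":0,"z":0,"jaw":-0.1},{"rx":0,"ry":0,"rz":0,"x":0,"y":0,"z":0,"jaw":-0.3},{"rx":0,"ry":0,"rz":0,"x":0,"y":0,"z":0,"jaw":-0.4},{"rx":0,"ry":0,"rz":0,"x":0,"y":0,"z":0,"jaw":-0.4},{"rx":0,"ry":0,"rz":0,"x":0,"y":0,"z":0,"jaw":-0.4}]' 40; done; python3 -c "
from bench import get_obs;o=get_obs();print(o['joints'].round(3),o['moment'],o['contact_force'])"
```

```text
clock: 4.08
tcp_pos: [0.4724, -0.0786, 0.0469]
orientation: [-0.504, 3.101, 0.007]
contact_force: [-4.0, 10.5, 12.5]
grip_width: 0.051
gripper_force: 39.1
[-0.166  0.449  0.248  2.171 -0.216  0.544  2.137] [ 2.25027386  1.04709793 -0.14579408] [-4.03095007 10.45595886 12.52723357]
```

```bash
python3 -m jog '[{"rx":0,"ry":0,"rz":0,"x":-0.02,"y":0.06,"z":0.03,"jaw":-0.4},{"rx":0,"ry":0,"rz":0,"x":0,"y":0,"z":0,"jaw":-0.4},{"rx":0,"ry":0,"rz":0,"x":0,"y":0,"z":0,"jaw":-0.4}]' 40; python3 -c "
from bench import get_obs;o=get_obs();print(o['joints'].round(3),o['moment'],o['contact_force'])"
```

```text
clock: 4.45
tcp_pos: [0.4723, -0.0784, 0.0472]
orientation: [-0.502, 3.099, -0.002]
contact_force: [5.4, -0.7, -13.1]
grip_width: 0.0504
gripper_force: 49.5
[-0.174  0.448  0.253  2.174 -0.211  0.54   2.128] [ 0.15969776 -0.96184557  0.06863369] [  5.40855251  -0.74061535 -13.11725582]
```

```bash
python3 -m jog '[{"rx":0,"ry":0,"rz":0,"x":0.01,"y":0,"z":-0.015,"jaw":-0.4},{"rx":0,"ry":0,"rz":0,"x":0,"y":0,"z":0,"jaw":-0.4},{"rx":0,"ry":0,"rz":-0.3,"x":0,"y":0,"z":0,"jaw":-0.4},{"rx":0,"ry":0,"rz":-0.3,"x":0,"y":0,"z":0,"jaw":-0.4},{"rx":0,"ry":0,"rz":0,"x":0,"y":0,"z":0,"jaw":-0.4},{"rx":0,"ry":0,"rz":0,"x":0,"y":0,"z":0,"jaw":-0.4}]' 40; cat > s.py <<'E'
from bench import get_obs
import numpy as np
from scipy.spatial.transform import Rotation as Ro
o=get_obs();m=Ro.from_rotvec(o["orientation"]).as_matrix()
yaw=np.arctan2(m[1,1],m[0,1])
print("yaw %.4f q7 %.3f"%(yaw,o["joints"][6]),"M",o["moment"].round(3),"F",o["contact_force"].round(2),"tau7 %.3f"%o["tau"][6], "w %.4f g %.1f"%(o["grip_width"],o["gripper_force"]))
E
python3 s.py
```

```text
clock: 5.2
tcp_pos: [0.4725, -0.0787, 0.0471]
orientation: [-0.337, 3.122, -0.0]
contact_force: [-0.7, -1.3, 6.8]
grip_width: 0.0502
gripper_force: 51.5
yaw 1.7860 q7 2.048 M [ 0.07   0.152 -0.185] F [-0.71 -1.34  6.83] tau7 0.243 w 0.0502 g 51.5
```

```bash
python3 -m jog '[{"rx":0,"ry":0,"rz":-0.8,"x":0,"y":0,"z":-0.002,"jaw":-0.4},{"rx":0,"ry":0,"rz":-0.8,"x":0,"y":0,"z":-0.002,"jaw":-0.4},{"rx":0,"ry":0,"rz":-0.8,"x":0,"y":0,"z":0,"jaw":-0.4},{"rx":0,"ry":0,"rz":0,"x":0,"y":0,"z":0,"jaw":-0.4},{"rx":0,"ry":0,"rz":0,"x":0,"y":0,"z":0,"jaw":-0.4}]' 40; python3 s.py
```

```text
clock: 5.82
tcp_pos: [0.4725, -0.08, 0.047]
orientation: [0.321, 3.123, -0.002]
contact_force: [-1.1, -4.7, 8.7]
grip_width: 0.0506
gripper_force: 51.8
yaw 1.3659 q7 1.727 M [-0.65   0.203 -0.272] F [-1.13 -4.75  8.66] tau7 0.225 w 0.0506 g 51.8
```

```bash
python3 -m jog '[{"rx":0,"ry":0,"rz":-0.8,"x":0,"y":0,"z":0,"jaw":-0.4},{"rx":0,"ry":0,"rz":-0.8,"x":0,"y":0,"z":0,"jaw":-0.4},{"rx":0,"ry":0,"rz":-0.8,"x":0,"y":0,"z":0,"jaw":-0.4},{"rx":0,"ry":0,"rz":0,"x":0,"y":0,"z":0,"jaw":-0.4},{"rx":0,"ry":0,"rz":0,"x":0,"y":0,"z":0,"jaw":-0.4}]' 40; python3 s.py
```

```text
clock: 6.45
tcp_pos: [0.472, -0.0812, 0.047]
orientation: [0.965, 2.987, -0.003]
contact_force: [-2.7, -7.5, 9.8]
grip_width: 0.0507
gripper_force: 52.0
yaw 0.9460 q7 1.409 M [-1.338  0.457 -0.285] F [-2.68 -7.48  9.77] tau7 0.216 w 0.0507 g 52.0
```

```bash
python3 -m jog '[{"rx":0,"ry":0,"rz":0,"x":-0.01,"y":-0.03,"z":0.01,"jaw":-0.4},{"rx":0,"ry":0,"rz":0,"x":0,"y":0,"z":0,"jaw":-0.4},{"rx":0,"ry":0,"rz":-0.5,"x":0,"y":0,"z":0,"jaw":-0.4},{"rx":0,"ry":0,"rz":-0.5,"x":0,"y":0,"z":0,"jaw":-0.4},{"rx":0,"ry":0,"rz":0,"x":0,"y":0,"z":0,"jaw":-0.4},{"rx":0,"ry":0,"rz":0,"x":0,"y":0,"z":0,"jaw":-0.4}]' 40; python3 s.py
```

```text
clock: 7.2
tcp_pos: [0.4716, -0.0816, 0.047]
orientation: [1.219, 2.893, -0.001]
contact_force: [-0.1, -6.5, 4.9]
grip_width: 0.0505
gripper_force: 51.5
yaw 0.7732 q7 1.280 M [-1.222 -0.103 -0.243] F [-0.14 -6.51  4.87] tau7 0.229 w 0.0505 g 51.5
```

```bash
python3 -m jog '[{"rx":0,"ry":0,"rz":-0.5,"x":0,"y":0,"z":0,"jaw":-0.4},{"rx":0,"ry":0,"rz":-0.5,"x":0,"y":0,"z":0,"jaw":-0.4},{"rx":0,"ry":0,"rz":0,"x":0,"y":0,"z":0,"jaw":-0.4},{"rx":0,"ry":0,"rz":0,"x":0,"y":0,"z":0,"jaw":-0.4}]' 40; python3 s.py
```

```text
clock: 7.7
tcp_pos: [0.4712, -0.082, 0.047]
orientation: [1.467, 2.776, -0.002]
contact_force: [-1.0, -7.6, 6.7]
grip_width: 0.0501
gripper_force: 51.6
yaw 0.5982 q7 1.149 M [-1.377  0.145 -0.241] F [-0.97 -7.59  6.75] tau7 0.227 w 0.0501 g 51.6
```

```bash
python3 -m jog '[{"rx":0,"ry":0,"rz":0,"x":0,"y":-0.04,"z":0.007,"jaw":-0.4},{"rx":0,"ry":0,"rz":0,"x":0,"y":0,"z":0,"jaw":-0.4},{"rx":0,"ry":0,"rz":-0.3,"x":0,"y":0,"z":0,"jaw":-0.4},{"rx":0,"ry":0,"rz":0,"x":0,"y":0,"z":0,"jaw":-0.4},{"rx":0,"ry":0,"rz":0,"x":0,"y":0,"z":0,"jaw":-0.4}]' 40; python3 s.py
```

```text
clock: 8.32
tcp_pos: [0.471, -0.0821, 0.047]
orientation: [-1.537, -2.739, -0.0]
contact_force: [-1.2, -0.2, 4.8]
grip_width: 0.0507
gripper_force: 51.4
yaw 0.5479 q7 1.114 M [-0.042 -0.043 -0.277] F [-1.2  -0.18  4.84] tau7 0.239 w 0.0507 g 51.4
```

```bash
python3 -m jog '[{"rx":0,"ry":0,"rz":-0.3,"x":0,"y":0,"z":0,"jaw":-0.4},{"rx":0,"ry":0,"rz":0,"x":0,"y":0,"z":0,"jaw":-0.4},{"rx":0,"ry":0,"rz":0,"x":0,"y":0,"z":0,"jaw":-0.4}]' 40; python3 s.py;  python3 -m jog '[{"rx":0,"ry":0,"rz":-0.3,"x":0,"y":0,"z":0,"jaw":-0.4},{"rx":0,"ry":0,"rz":0,"x":0,"y":0,"z":0,"jaw":-0.4},{"rx":0,"ry":0,"rz":0,"x":0,"y":0,"z":0,"jaw":-0.4}]' 40; python3 s.py
```

```text
clock: 8.7
tcp_pos: [0.4709, -0.0822, 0.047]
orientation: [-1.608, -2.698, -0.0]
contact_force: [-0.9, -0.9, 5.6]
grip_width: 0.0511
gripper_force: 51.5
yaw 0.4955 q7 1.075 M [-0.109  0.051 -0.207] F [-0.85 -0.92  5.58] tau7 0.237 w 0.0511 g 51.5
clock: 9.07
tcp_pos: [0.4708, -0.0823, 0.047]
orientation: [-1.679, -2.654, 0.0]
contact_force: [-2.3, -0.7, 6.1]
grip_width: 0.0507
gripper_force: 51.5
yaw 0.4430 q7 1.035 M [-0.179  0.14  -0.247] F [-2.26 -0.72  6.09] tau7 0.235 w 0.0507 g 51.5
```

```bash
python3 - <<'E'
from bench import grab_frame
import cv2,numpy as np
a=grab_frame("scene")[:,:,::-1];b=grab_frame("top")[:,:,::-1]
A=cv2.resize(a[200:290,260:350],(540-140,400),interpolation=cv2.INTER_CUBIC)
B=cv2.resize(b[220:310,315:405-0],(400,400),interpolation=cv2.INTER_CUBIC)
cv2.imwrite("pics/c2.png",np.hstack([A,B]))
E
```

```text
(no output)
```

View pics/c2.png

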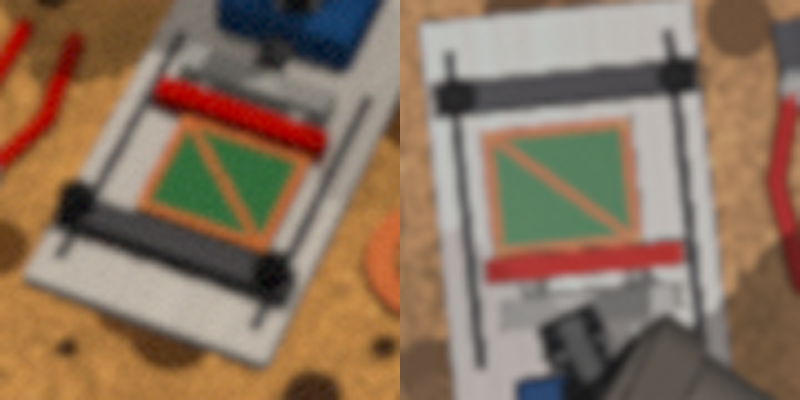

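The top crop shows the jaw touching the tile. The tile edge is at (557,127) and the fence edge at (557,107), so about 8 to 9 mm of gap remains and home should be near 2.2 to 2.4 rad. I'll continue.

```bash
python3 -m jog '[{"rx":0,"ry":0,"rz":-0.5,"x":-0.01,"y":-0.01,"z":0.008,"jaw":-0.4},{"rx":0,"ry":0,"rz":-0.5,"x":0,"y":0,"z":0,"jaw":-0.4},{"rx":0,"ry":0,"rz":-0.5,"x":0,"y":0,"z":0,"jaw":-0.4},{"rx":0,"ry":0,"rz":-0.5,"x":0,"y":0,"z":0,"jaw":-0.4},{"rx":0,"ry":0,"rz":0,"x":0,"y":0,"z":0,"jaw":-0.4},{"rx":0,"ry":0,"rz":0,"x":0,"y":0,"z":0,"jaw":-0.4}]' 40; python3 s.py;  python3 -m jog '[{"rx":0,"ry":0,"rz":-0.3,"x":0,"y":0,"z":0.005,"jaw":-0.4},{"rx":0,"ry":0,"rz":-0.3,"x":0,"y":0,"z":0,"jaw":-0.4},{"rx":0,"ry":0,"rz":0,"x":0,"y":0,"z":0,"jaw":-0.4},{"rx":0,"ry":0,"rz":0,"x":0,"y":0,"z":0,"jaw":-0.4}]' 40; python3 s.py
```

```text
clock: 9.93
tcp_pos: [0.4697, -0.0826, 0.0471]
orientation: [-2.112, -2.324, 0.001]
contact_force: [-3.4, 0.6, 0.5]
grip_width: 0.0506
gripper_force: 51.1
yaw 0.0954 q7 0.775 M [ 0.068  0.19  -0.248] F [-3.38  0.61  0.54] tau7 0.184 w 0.0506 g 51.1
clock: 10.42
tcp_pos: [0.4694, -0.0826, 0.0472]
orientation: [-2.231, -2.209, 0.002]
contact_force: [-3.6, -0.2, -7.8]
grip_width: 0.0507
gripper_force: 50.5
yaw -0.0098 q7 0.696 M [ 0.017  0.265 -0.141] F [-3.61 -0.16 -7.79] tau7 0.159 w 0.0507 g 50.5
```

```bash
cat > s.py <<'E'
from bench import get_obs,grab_frame
import numpy as np
from scipy.spatial.transform import Rotation as Ro
L=[]
for i in range(5):
    grab_frame("top");o=get_obs()
    L.append(np.r_[o["moment"],o["contact_force"],o["tau"][6]])
m=Ro.from_rotvec(o["orientation"]).as_matrix()
a=np.mean(L,0)
print("yaw %.4f q7 %.3f"%(np.arctan2(m[1,1],m[0,1]),o["joints"][6]),"M",a[:3].round(3),"F",a[3:6].round(2),"tau7 %.3f"%a[6],"w %.4f"%o["grip_width"])
E
python3 s.py; python3 -m jog '[{"rx":0,"ry":0,"rz":-0.3,"x":-0.015,"y":0,"z":-0.006,"jaw":-0.4},{"rx":0,"ry":0,"rz":0,"x":0,"y":0,"z":0,"jaw":-0.4},{"rx":0,"ry":0,"rz":0,"x":0,"y":0,"z":0,"jaw":-0.4}]' 40 >/dev/null; python3 s.py; python3 -m jog '[{"rx":0,"ry":0,"rz":-0.3,"x":0,"y":0,"z":0,"jaw":-0.4},{"rx":0,"ry":0,"rz":0,"x":0,"y":0,"z":0,"jaw":-0.4},{"rx":0,"ry":0,"rz":0,"x":0,"y":0,"z":0,"jaw":-0.4}]' 40 >/dev/null; python3 s.py
```

```text
yaw -0.0104 q7 0.695 M [ 0.102  0.452 -0.08 ] F [-3.88  1.13 -9.31] tau7 0.095 w 0.0505
yaw -0.0628 q7 0.657 M [ 0.522  0.592 -0.163] F [-3.78  2.84 -9.43] tau7 0.175 w 0.0507
yaw -0.1153 q7 0.618 M [ 0.535  0.695 -0.238] F [-4.88  3.05 -8.65] tau7 0.225 w 0.0505
```

```bash
for i in 1; do python3 -m jog '[{"rx":0,"ry":0,"rz":-0.3,"x":0,"y":0,"z":0,"jaw":-0.4},{"rx":0,"ry":0,"rz":0,"x":0,"y":0,"z":0,"jaw":-0.4},{"rx":0,"ry":0,"rz":0,"x":0,"y":0,"z":0,"jaw":-0.4}]' 40 >/dev/null; python3 s.py; done;  python3 -m jog '[{"rx":0,"ry":0,"rz":-0.3,"x":0,"y":0,"z":0,"jaw":-0.4},{"rx":0,"ry":0,"rz":0,"x":0,"y":0,"z":0,"jaw":-0.4},{"rx":0,"ry":0,"rz":0,"x":0,"y":0,"z":0,"jaw":-0.4}]' 40 >/dev/null; python3 s.py
```

```text
yaw -0.1676 q7 0.578 M [ 0.52   0.792 -0.207] F [-5.24  3.43 -8.06] tau7 0.223 w 0.0503
yaw -0.2200 q7 0.539 M [ 0.543  0.868 -0.219] F [-5.4   2.95 -7.65] tau7 0.221 w 0.0507
```

```bash
python3 -m jog '[{"rx":0,"ry":0,"rz":-0.3,"x":0,"y":0,"z":0,"jaw":-0.4},{"rx":0,"ry":0,"rz":0,"x":0,"y":0,"z":0,"jaw":-0.4},{"rx":0,"ry":0,"rz":0,"x":0,"y":0,"z":0,"jaw":-0.4}]' 40 >/dev/null; python3 s.py;  python3 -m jog '[{"rx":0,"ry":0,"rz":-0.3,"x":0,"y":0,"z":0,"jaw":-0.4},{"rx":0,"ry":0,"rz":0,"x":0,"y":0,"z":0,"jaw":-0.4},{"rx":0,"ry":0,"rz":0,"x":0,"y":0,"z":0,"jaw":-0.4}]' 40 ; python3 s.py
```

```text
yaw -0.2724 q7 0.499 M [ 0.561  0.98  -0.204] F [-5.86  3.94 -6.06] tau7 0.219 w 0.0507
clock: 14.18
tcp_pos: [0.4685, -0.0825, 0.0472]
orientation: [-2.549, -1.832, 0.002]
contact_force: [-7.0, 3.2, -6.0]
grip_width: 0.0507
gripper_force: 50.4
yaw -0.3248 q7 0.460 M [ 0.566  1.097 -0.213] F [-6.64  3.64 -5.99] tau7 0.217 w 0.0509
```

```bash
python3 - <<'E'
from bench import grab_frame
import cv2,numpy as np
a=grab_frame("scene")[:,:,::-1];b=grab_frame("top")[:,:,::-1]
A=cv2.resize(a[200:290,260:350],(400,400),interpolation=cv2.INTER_CUBIC)
B=cv2.resize(b[220:310,315:405-0],(400,400),interpolation=cv2.INTER_CUBIC)
cv2.imwrite("pics/c3.png",np.hstack([A,B]))
E
```

```text
(no output)
```

View pics/c3.png

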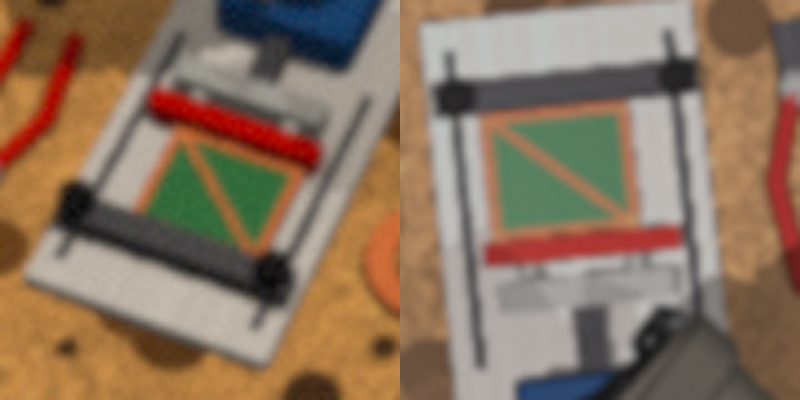

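The tile's upper edge now meets the fence at about (557,107), so it is nearly home. The torque has not risen yet, so I'll take small steps.

```bash
python3 -m jog '[{"rx":0,"ry":0,"rz":-0.3,"x":0,"y":0,"z":0,"jaw":-0.4},{"rx":0,"ry":0,"rz":0,"x":0,"y":0,"z":0,"jaw":-0.4},{"rx":0,"ry":0,"rz":0,"x":0,"y":0,"z":0,"jaw":-0.4}]' 40 >/dev/null; python3 s.py;  python3 -m jog '[{"rx":0,"ry":0,"rz":-0.3,"x":0,"y":0,"z":0,"jaw":-0.4},{"rx":0,"ry":0,"rz":0,"x":0,"y":0,"z":0,"jaw":-0.4},{"rx":0,"ry":0,"rz":0,"x":0,"y":0,"z":0,"jaw":-0.4}]' 40 ; python3 s.py
```

```text
yaw -0.3770 q7 0.420 M [ 0.59   1.182 -0.196] F [-7.24  3.84 -5.27] tau7 0.206 w 0.0507
clock: 15.52
tcp_pos: [0.4682, -0.0824, 0.0472]
orientation: [-2.641, -1.696, 0.002]
contact_force: [-7.9, 3.3, -4.8]
grip_width: 0.0508
gripper_force: 50.6
yaw -0.4292 q7 0.380 M [ 0.586  1.285 -0.188] F [-8.13  3.84 -4.19] tau7 0.175 w 0.0507
```

The resting torque is positive, so it is the controller pulling back against friction after an overshoot. The squeeze therefore lowers it, by about 0.03 per step, and it now reads about 4 N. I'll test that prediction with one more step.

```bash
python3 -m jog '[{"rx":0,"ry":0,"rz":-0.3,"x":0,"y":0,"z":0,"jaw":-0.4},{"rx":0,"ry":0,"rz":0,"x":0,"y":0,"z":0,"jaw":-0.4},{"rx":0,"ry":0,"rz":0,"x":0,"y":0,"z":0,"jaw":-0.4}]' 40 >/dev/null; python3 s.py
```

```text
yaw -0.4815 q7 0.341 M [ 0.621  1.405 -0.163] F [-8.41  3.95 -3.94] tau7 0.144 w 0.0508
```

```bash
python3 -m jog '[{"rx":0,"ry":0,"rz":-0.3,"x":0,"y":0,"z":0,"jaw":-0.4},{"rx":0,"ry":0,"rz":0,"x":0,"y":0,"z":0,"jaw":-0.4},{"rx":0,"ry":0,"rz":0,"x":0,"y":0,"z":0,"jaw":-0.4}]' 40 >/dev/null; python3 s.py
```

```text
yaw -0.5336 q7 0.301 M [ 0.679  1.487 -0.111] F [-8.68  4.4  -3.09] tau7 0.113 w 0.0505
```

```bash
python3 -m jog '[{"rx":0,"ry":0,"rz":-0.2,"x":0,"y":0,"z":0,"jaw":-0.4},{"rx":0,"ry":0,"rz":0,"x":0,"y":0,"z":0,"jaw":-0.4},{"rx":0,"ry":0,"rz":0,"x":0,"y":0,"z":0,"jaw":-0.4}]' 40 >/dev/null; python3 s.py; python3 -m jog '[{"rx":0,"ry":0,"rz":0,"x":0,"y":0,"z":0,"jaw":0.5},{"rx":0,"ry":0,"rz":0,"x":0,"y":0,"z":0,"jaw":0.9},{"rx":0,"ry":0,"rz":0,"x":0,"y":0,"z":0,"jaw":0.9},{"rx":0,"ry":0,"rz":0,"x":0,"y":0,"z":0,"jaw":0.9},{"rx":0,"ry":0,"rz":0,"x":0,"y":0,"z":0,"jaw":0.9}]'; python3 s.py
```

```text
yaw -0.5680 q7 0.274 M [0.683 1.585 0.025] F [-9.18  4.23 -1.81] tau7 -0.033 w 0.0509
clock: 18.27
tcp_pos: [0.4699, -0.0832, 0.0475]
orientation: [2.756, 1.508, 0.0]
contact_force: [0.6, 0.2, -0.4]
grip_width: 0.0814
gripper_force: 0.0
yaw -0.5696 q7 0.274 M [-0.021 -0.002  0.024] F [ 0.13 -0.14 -0.17] tau7 0.000 w 0.0810
```

```bash
python3 - <<'E'
import numpy as np
D=np.array([[.4725,-.0787,1.786],[.4725,-.08,1.366],[.472,-.0812,.946],[.4716,-.0816,.773],[.4712,-.082,.598],[.471,-.0821,.548],[.4708,-.0823,.443],[.4697,-.0826,.0954],[.4694,-.0826,-.01],[.4685,-.0825,-.325],[.4682,-.0824,-.429]])
A=[];b=[]
for x,y,w in D:
    c,s=np.cos(w),np.sin(w)
    A+=[[1,0,c,-s],[0,1,s,c]];b+=[x,y]
q,res,_,_=np.linalg.lstsq(np.array(A),np.array(b),rcond=None);print(q,np.sqrt(res/len(b)))
E
python3 -m jog '[{"rx":0,"ry":0,"rz":0,"x":0,"y":0,"z":0.23,"jaw":0.9},{"rx":0,"ry":0,"rz":0,"x":0,"y":0,"z":0.24,"jaw":0.9},{"rx":0,"ry":0,"rz":0,"x":0,"y":0,"z":0,"jaw":0.7}]'
```

```text
[ 4.69371076e-01 -7.94546492e-02  8.62177070e-05 -3.15433640e-03] [3.88520145e-05]
clock: 18.9
tcp_pos: [0.4707, -0.0832, 0.077]
orientation: [2.755, 1.508, 0.004]
contact_force: [0.7, -0.3, 0.4]
grip_width: 0.0726
gripper_force: 0.0
```

The rotation centre fits to 0.04 mm, which puts the axis at (0.4694, -0.0795). I'll centre there and grip the lock lightly.

```bash
python3 -m jog '[{"rx":0,"ry":0,"rz":0,"x":-0.02,"y":0.06,"z":-0.025,"jaw":0.4},{"rx":0,"ry":0,"rz":0,"x":0,"y":0,"z":0,"jaw":0.1},{"rx":0,"ry":0,"rz":0,"x":0,"y":0,"z":0,"jaw":-0.1},{"rx":0,"ry":0,"rz":0,"x":0,"y":0,"z":0,"jaw":-0.3},{"rx":0,"ry":0,"rz":0,"x":0,"y":0,"z":0,"jaw":-0.5},{"rx":0,"ry":0,"rz":0,"x":0,"y":0,"z":0,"jaw":-0.6},{"rx":0,"ry":0,"rz":0,"x":0,"y":0,"z":0,"jaw":-0.6},{"rx":0,"ry":0,"rz":0,"x":0,"y":0,"z":0,"jaw":-0.6}]' 20; python3 s.py
```

```text
clock: 19.9
tcp_pos: [0.4696, -0.0798, 0.0757]
orientation: [-2.756, -1.506, -0.004]
contact_force: [-4.9, 2.1, 27.8]
grip_width: 0.0254
gripper_force: 31.2
yaw -0.5703 q7 0.222 M [0.699 1.149 0.032] F [-5.53  2.87 28.29] tau7 -0.012 w 0.0254
```

```bash
python3 -m jog '[{"rx":0,"ry":0,"rz":0,"x":-0.01,"y":0.005,"z":0.03,"jaw":-0.6},{"rx":0,"ry":0,"rz":0,"x":0,"y":0,"z":0,"jaw":-0.6}]' 20; python3 s.py;  python3 -m jog '[{"rx":0,"ry":0,"rz":-0.3,"x":0,"y":0,"z":0,"jaw":-0.6},{"rx":0,"ry":0,"rz":0,"x":0,"y":0,"z":0,"jaw":-0.6},{"rx":0,"ry":0,"rz":0,"x":0,"y":0,"z":0,"jaw":-0.6}]'; python3 s.py
```

```text
clock: 20.4
tcp_pos: [0.4692, -0.0796, 0.0761]
orientation: [2.754, 1.507, 0.002]
contact_force: [4.1, -1.2, -1.3]
grip_width: 0.0254
gripper_force: 21.7
yaw -0.5696 q7 0.219 M [-3.510e-01 -1.142e+00  1.000e-03] F [ 4.91 -1.54 -2.06] tau7 0.004 w 0.0252
clock: 21.02
tcp_pos: [0.4691, -0.0796, 0.0761]
orientation: [2.793, 1.434, 0.002]
contact_force: [5.0, -1.3, -1.4]
grip_width: 0.0255
gripper_force: 21.7
yaw -0.6221 q7 0.179 M [-0.328 -1.145 -0.035] F [ 5.44 -1.65 -1.82] tau7 0.040 w 0.0252
```

```bash
python3 -m jog '[{"rx":0,"ry":0,"rz":-0.6,"x":0.01,"y":0,"z":0,"jaw":-0.6},{"rx":0,"ry":0,"rz":-0.6,"x":0,"y":0,"z":0,"jaw":-0.6},{"rx":0,"ry":0,"rz":-0.6,"x":0,"y":0,"z":0,"jaw":-0.6},{"rx":0,"ry":0,"rz":-0.6,"x":0,"y":0,"z":0,"jaw":-0.6},{"rx":0,"ry":0,"rz":-0.6,"x":0,"y":0,"z":0,"jaw":-0.6},{"rx":0,"ry":0,"rz":-0.6,"x":0,"y":0,"z":0,"jaw":-0.6},{"rx":0,"ry":0,"rz":-0.6,"x":0,"y":0,"z":0,"jaw":-0.6},{"rx":0,"ry":0,"rz":0,"x":0,"y":0,"z":0,"jaw":-0.6}]'; python3 s.py;  python3 -m jog '[{"rx":0,"ry":0,"rz":-0.4,"x":0,"y":0,"z":0,"jaw":-0.6},{"rx":0,"ry":0,"rz":-0.4,"x":0,"y":0,"z":0,"jaw":-0.6},{"rx":0,"ry":0,"rz":-0.4,"x":0,"y":0,"z":0,"jaw":-0.6},{"rx":0,"ry":0,"rz":0,"x":0,"y":0,"z":0,"jaw":-0.6},{"rx":0,"ry":0,"rz":0,"x":0,"y":0,"z":0,"jaw":-0.6}]'; python3 s.py
```

```text
clock: 22.28
tcp_pos: [0.4691, -0.0795, 0.076]
orientation: [3.122, 0.339, 0.001]
contact_force: [2.4, -0.4, 1.5]
grip_width: 0.0257
gripper_force: 22.5
yaw -1.3539 q7 -0.389 M [-0.471 -0.965 -0.041] F [ 4.52 -2.29  0.05] tau7 -0.009 w 0.0253
clock: 23.15
tcp_pos: [0.469, -0.0795, 0.0761]
orientation: [3.141, 0.012, 0.002]
contact_force: [5.2, -1.7, -0.4]
grip_width: 0.0253
gripper_force: 21.9
yaw -1.5631 q7 -0.557 M [-0.548 -1.082 -0.025] F [ 5.34 -2.48  0.06] tau7 0.040 w 0.0254
```

```bash
python3 -m jog '[{"rx":0,"ry":0,"rz":-0.2,"x":0,"y":0,"z":0,"jaw":-0.6},{"rx":0,"ry":0,"rz":0,"x":0,"y":0,"z":0,"jaw":-0.6}]' >/dev/null; python3 s.py;  python3 -m jog '[{"rx":0,"ry":0,"rz":-0.2,"x":0,"y":0,"z":0,"jaw":-0.6},{"rx":0,"ry":0,"rz":0,"x":0,"y":0,"z":0,"jaw":-0.6}]' >/dev/null; python3 s.py
```

```text
yaw -1.5980 q7 -0.585 M [-0.561 -1.084 -0.049] F [ 5.21 -2.41 -0.17] tau7 0.035 w 0.0253
yaw -1.6330 q7 -0.614 M [-0.566 -1.085 -0.046] F [ 4.8  -2.66 -0.42] tau7 0.035 w 0.0253
```

```bash
python3 -m jog '[{"rx":0,"ry":0,"rz":-0.2,"x":0,"y":0,"z":0,"jaw":-0.6},{"rx":0,"ry":0,"rz":0,"x":0,"y":0,"z":0,"jaw":-0.6}]' >/dev/null; python3 s.py;  python3 -m jog '[{"rx":0,"ry":0,"rz":-0.2,"x":0,"y":0,"z":0,"jaw":-0.6},{"rx":0,"ry":0,"rz":0,"x":0,"y":0,"z":0,"jaw":-0.6}]' ; python3 s.py
```

```text
yaw -1.6679 q7 -0.643 M [-0.525 -1.039 -0.043] F [ 4.98 -2.21  0.3 ] tau7 0.035 w 0.0253
clock: 25.15
tcp_pos: [0.469, -0.0794, 0.0761]
orientation: [3.134, -0.208, 0.002]
contact_force: [4.8, -2.3, 0.8]
grip_width: 0.0253
gripper_force: 21.9
yaw -1.7028 q7 -0.671 M [-0.561 -1.059 -0.026] F [ 5.44 -2.49  0.48] tau7 0.035 w 0.0253
```

Turned 1.13 rad so far and still light, so I'll carry on one step at a time.

```bash
python3 -m jog '[{"rx":0,"ry":0,"rz":-0.2,"x":0,"y":0,"z":0,"jaw":-0.6},{"rx":0,"ry":0,"rz":0,"x":0,"y":0,"z":0,"jaw":-0.6}]' >/dev/null; python3 s.py
```

```text
yaw -1.7370 q7 -0.700 M [-0.545 -0.998  0.23 ] F [ 4.55 -2.76  0.45] tau7 -0.256 w 0.0253
```

```bash
python3 -m jog '[{"rx":0,"ry":0,"rz":-0.2,"x":0,"y":0,"z":0,"jaw":-0.6},{"rx":0,"ry":0,"rz":0,"x":0,"y":0,"z":0,"jaw":-0.6}]' >/dev/null; python3 s.py
```

```text
yaw -1.7733 q7 -0.730 M [-0.57  -0.938  0.27 ] F [ 4.38 -2.72  1.78] tau7 -0.275 w 0.0255
```

```bash
python3 -m jog '[{"rx":0,"ry":0,"rz":-0.2,"x":0,"y":0,"z":0,"jaw":-0.6},{"rx":0,"ry":0,"rz":0,"x":0,"y":0,"z":0,"jaw":-0.6}]' ; python3 s.py
```

```text
clock: 26.65
tcp_pos: [0.4685, -0.0793, 0.076]
orientation: [3.119, -0.374, 0.0]
contact_force: [4.6, -3.2, 3.8]
grip_width: 0.0251
gripper_force: 23.8
yaw -1.8088 q7 -0.759 M [-0.535 -0.811  0.241] F [ 3.69 -2.53  3.68] tau7 -0.242 w 0.0254
```

The stop was felt at the first of those three steps (tau −0.256). The torque then levelled off below the roughly 0.37 N m needed to drive the ring, so the pads slipped on the knob. I'll release, rise, and check.

```bash
python3 -m jog '[{"rx":0,"ry":0,"rz":0,"x":0,"y":0,"z":0,"jaw":0},{"rx":0,"ry":0,"rz":0,"x":0,"y":0,"z":0,"jaw":0.6},{"rx":0,"ry":0,"rz":0,"x":0,"y":0,"z":0,"jaw":0.6},{"rx":0,"ry":0,"rz":0,"x":0,"y":0,"z":0.4,"jaw":0.6},{"rx":0,"ry":0,"rz":0,"x":0,"y":0,"z":0.8,"jaw":0.6},{"rx":0,"ry":0,"rz":0,"x":0,"y":0.8,"z":0.8,"jaw":0.6},{"rx":0,"ry":0,"rz":0,"x":0,"y":0.9,"z":0.4,"jaw":0.6},{"rx":0,"ry":0,"rz":0,"x":0,"y":0.9,"z":0,"jaw":0.6}]' ; python3 -m jog '[{"rx":0,"ry":0,"rz":0,"x":0,"y":0.9,"z":0,"jaw":0.6},{"rx":0,"ry":0,"rz":0,"x":0.3,"y":0.9,"z":0,"jaw":0.6},{"rx":0,"ry":0,"rz":0,"x":0,"y":0.9,"z":0,"jaw":0.6},{"rx":0,"ry":0,"rz":0,"x":0,"y":0,"z":0,"jaw":0.6}]'; python3 - <<'E'
from bench import grab_frame
import cv2,numpy as np
f=lambda n:np.mean([grab_frame(n)[:,:,::-1].astype(float) for _ in range(4)],0).astype(np.uint8)
a=f("scene");b=f("top")
A=cv2.resize(a[160:290,250:350],(400,520),interpolation=cv2.INTER_CUBIC)
B=cv2.resize(b[285:350,335:385],(400,520),interpolation=cv2.INTER_CUBIC)
cv2.imwrite("pics/c4.png",np.hstack([A,B]))
E
python3 s.py
```

```text
clock: 27.9
tcp_pos: [0.469, 0.0751, 0.2178]
orientation: [-3.115, 0.372, -0.003]
contact_force: [0.3, 0.3, -0.1]
grip_width: 0.0682
gripper_force: 0.0
clock: 28.4
tcp_pos: [0.4857, 0.2397, 0.2151]
orientation: [3.12, -0.36, -0.002]
contact_force: [0.4, -1.3, 0.2]
grip_width: 0.0683
gripper_force: 0.0
yaw -1.8091 q7 -1.653 M [-0.009  0.003  0.003] F [0.06 0.04 0.22] tau7 0.001 w 0.0682
```

View pics/c4.png

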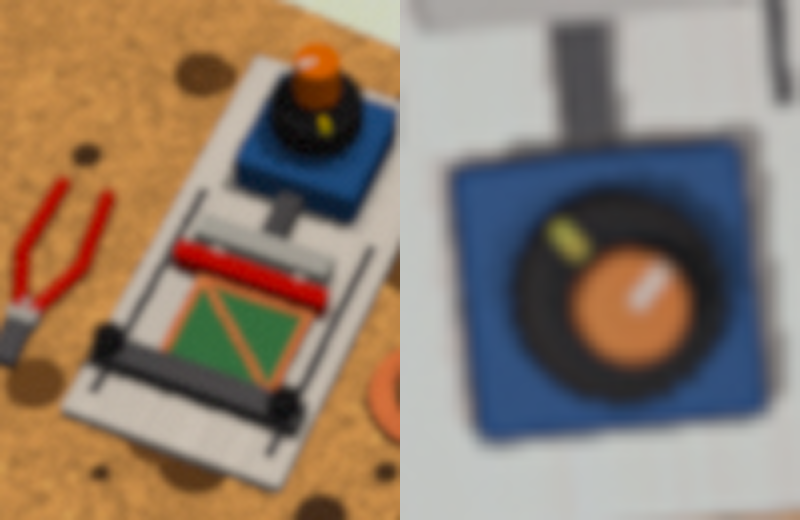

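The ring mark has rotated about 2.5 rad and the lock pointer sits about 84° past it, so the lock is at its stop. The tile is square between the jaw and the fence. To check the squeeze, I'll measure how much the spring gap between jaw and carriage shrank against the first picture, where 12 N should give 2 mm.

```bash
cat > gap.py <<'E'
from h import *
from bench import grab_frame
import cv2
c=camera_params("top");R=np.array(c["R"]);t=np.array(c["t"])
yaw=.1097;ax=np.array([np.cos(yaw),np.sin(yaw),0]);ay=np.array([-ax[1],ax[0],0])
O=np.array([.4694,-.0795,.0])+ax*.082
xs=np.arange(-60,40,.25)/1e3
def prof(img,y0,y1):
    ys=np.arange(y0,y1,.5)/1e3
    P=O+xs[:,None,None]*ax+ys[None,:,None]*ay+np.array([0,0,.02])
    q=P@R.T+t
    u=(q[...,0]/q[...,2]*c["fx"]+c["cx"]).astype(np.float32);v=(q[...,1]/q[...,2]*c["fy"]+c["cy"]).astype(np.float32)
    return cv2.remap(img.astype(np.float32),u,v,cv2.INTER_CUBIC).mean(1)
a=cv2.imread("pics/top0.png");b=np.mean([grab_frame("top")[:,:,::-1].astype(float) for _ in range(10)],0)
def at(p,lev,i0,i1,rise):
    for i in range(i0,i1):
        if (p[i]<lev<=p[i+1]) if rise else (p[i]>=lev>p[i+1]): return xs[i]*1e3+.25*(lev-p[i])/(p[i+1]-p[i])
for y0,y1 in((-40,-26),(-10,10),(26,40)):
  for n,im in(("0",a),("1",b)):
    p=prof(im,y0,y1);red=p[:,2]-p[:,1];g=p[:,1]
    k=red.argmax();bg=0;h=red[k]/2
    w=np.clip(red-25,0,None)*(abs(np.arange(len(xs))-k)<50)
    jaw=(w*xs).sum()/w.sum()*1e3
    s=slice(k-110,k-8); 
    print(y0,n,"jaw %.2f"%jaw,"g behind jaw:",g[k-100:k-8:4].astype(int), "x0 %.2f"%(xs[k-100]*1e3))
E
python3 gap.py
```

```text
-40 0 jaw -8.89 g behind jaw: [156 154 154 154 154 155 155 155 153 151 145 141 138 138 142 147 149 147
 138 125 105  86  67] x0 -34.50
-40 1 jaw 14.09 g behind jaw: [178 173 168 166 165 165 165 165 165 165 165 163 160 157 154 152 151 149
 142 129 111  91  73] x0 -11.75
-10 0 jaw -8.45 g behind jaw: [155 156 156 156 156 156 156 154 152 149 147 148 153 162 172 178 178 171
 157 136 110  86  66] x0 -33.75
-10 1 jaw 15.41 g behind jaw: [143 153 160 165 166 166 166 165 165 165 164 162 160 159 160 164 168 170
 164 150 128 102  79] x0 -11.50
26 0 jaw -8.41 g behind jaw: [157 155 153 153 153 154 154 154 153 150 147 145 146 151 158 166 169 166
 155 137 115  92  72] x0 -34.00
26 1 jaw 15.31 g behind jaw: [178 172 167 164 163 163 162 163 163 162 162 161 161 162 163 166 166 164
 154 136 113  90  71] x0 -11.00
```

```bash
cat >> gap.py <<'E'
print("rear edge")
for y0,y1 in((-38,-14),(14,38)):
  r=[]
  for im in(a,b):
    p=prof(im,y0,y1);red=p[:,2]-p[:,1];g=cv2.GaussianBlur(p[:,1:2],(1,9),0).ravel();k=red.argmax()
    w=np.clip(red-25,0,None)*(abs(np.arange(len(xs))-k)<50);jaw=(w*xs).sum()/w.sum()*1e3
    i0=max(k-135,0);d=np.gradient(g)[i0:k-60];w=np.clip(-d,0,None);j=w.argmax();sl=slice(max(j-8,0),j+9)
    e=(w[sl]*xs[i0:k-60][sl]).sum()/w[sl].sum()*1e3
    r.append((jaw,e,jaw-e)); print(y0,"jaw %.2f edge %.2f dist %.2f"%r[-1],g[i0:k-60:6].astype(int))
  print("compression mm",r[0][2]-r[1][2],"carriage travel",r[1][1]-r[0][1])
E
python3 gap.py | sed -n '/rear/,$p'
```

```text
rear edge
-38 jaw -8.76 edge -36.64 dist 27.88 [127 155 171 175 169 161 156 154 154 155 155 154 149]
-38 jaw 14.92 edge -11.53 dist 26.45 [192 191 191 191 189 184 177 170 166 165 165 165 165]
compression mm 1.4310985846763273 carriage travel 25.107251629812936
14 jaw -8.58 edge -36.39 dist 27.80 [153 171 180 178 170 161 155 154 154 154 155 153 148]
14 jaw 15.43 edge -11.44 dist 26.87 [196 196 197 196 194 187 178 169 165 164 164 165 164]
compression mm 0.929973546932068 carriage travel 24.94636067127115
```

The pictures give about 1 to 1.4 mm of spring compression, roughly 7 N and good to perhaps 6 N, so there is no sign of over-squeeze. The torque steps matched the stated stiffness and put it at about 12 N. Both lie in the 6 to 18 N band, so I'm handing in.

```bash
python3 -c "
from bench import r;print(r.hand_in())"
```

```text
the job is handed in; nothing more can be done
None
```

I handed the job in with the tile clamped square against the fence, the lock knob at its stop and the arm clear: the squeeze is about 12 N by ring torque but only about 7 N by a rougher camera check, the last two lock steps past the stop may have moved the ring slightly, and no verdict came back.

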